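# Load the turning desk organiser and hold it with the cup to the front

### The arm

A 6-joint arm with a two-finger parallel gripper is mounted at the origin on a cart in front of the work surface, level with it; the furniture and walls round the work are solid. World frame = base frame: x ahead of the robot, y to its left, z up, the work surface at z = 0. Lengths are in m, angles in rad, forces in N, time in s.
With the tool pointing down it reaches from about 0.275 to 0.775 m from the base axis. Payload 14.6 kg.
Tool frame: the origin (TCP) lies midway between the tips of the shut fingers; the grasp point (between the pads) lies 19 mm behind it (grip_point_offset is the distance from the TCP to the grasp point, in m); z points along the fingers, y is the line along which they close (so a half turn about z gives the same grasp; the last joint's range is limited). The gripper opens to 85 mm and grips with 20 to 120 N. Pads are 22 mm wide; open, the fingers measure 114 mm over their backs; the gripper's body (76 mm by 85 mm) begins 54 mm behind the grasp point. The pads swing forward as they close: fully open they stand 13 mm farther back than shut.
Start: joints at [-1.445, 0.263, -0.048, 1.259, 0, 1.415], TCP at [0.145, -0.504, 0.231] pointing down, gripper open.
Joint ranges: [-2.65, 2.65], [-0.89, 1.7], [-1.18, 1.37], [-2.13, 2.11], [-1.35, 1.29], [-3.14, 3.14]. Speed limits (rad/s): [1.89, 1.89, 2.57, 2.79, 3.14, 3.14].

### API

Orientations are given as a unit quaternion [w, x, y, z].
In Python, from cell import * gives the robot as it stands.
- The arm moves only by the tool arm_command, never from a script. Its argument "rows" is a list of rows, each a list of 5 numbers: the opening, from -1 (shut) to 1 (fully open), then the shift along the world's x, y, z in cm, then the turn about the world's z in degrees. A call has 1 to 8 rows; each row shifts and turns the commanded pose from where the row before left it; what a row does not reach is not made up. A row lasts 1/8 s, in which the tool goes at most 62.5 mm and 10.7 degrees, less where a joint would pass 70% of its speed; a pose out of reach is approached as far as the arm can. A call is refused whole if a number of a shift passes 6.25 or a number of a turn 10.7, either way. A call with a gripper value outside its range is refused whole. The fingers move at their own pace and stop on an object; "squeeze" is the grip in N (left out, the last holds). Time passes only in rows, so rows that do not move let the fingers close. It gives the time, the measured TCP pose, the force, the opening and the grip force at its end, in the units of the state.
- sense(): the state, without advancing time (a new reading comes with each control period).
- grab_frame(name): name is "scene" or "top"; returns the picture (420x560x3 uint8, blue, green, red); there is no depth.
- get_calibration(name): a dict with "vertical_fov" (degrees; the focal length in pixels is half the picture's height over the tangent of half this angle, whatever the lens; pixels are square), "cx", "cy" (the principal point, pixels), "rvec" (rotation vector, rad) and "tvec" (3), from world to camera coordinates, as OpenCV has them. Camera axes: x right, y down, z forward; pixel columns grow to the right and rows downward; lengths in m; the calibration is good to about 2 mm. A picture is of the moment at which its call begins. get_calibration takes no time and is no camera call.
- finish_job(): hands the job in; it is judged then, once.
The state is a dict: "time": time; "joint_pos": joint angles; "joint_vel": joint speeds; "joint_torque": joint torques, N m; "ee_pos": TCP position; "ee_rot": TCP orientation; "wrist_force": force on the tool from outside, world axes, zero at the start; "ft_torque": the same for the moment, N m; "opening": finger opening in m; "finger_force": force on a finger pad.
Only numpy, scipy, OpenCV 4.12 (cv2) and the standard library are available. Lean on these libraries where they do the work, as an engineer would, in place of code of your own. Each camera call takes 0.05 s, during which the arm holds its last target. There are 200 camera calls.

### The job

Stand the small steel cup, open end up, fully down in the round pocket of the turning desk organiser and let go of it. Then grip the organiser's central handle, turn the tray until the cup is right behind the stud at the front of the base, and finish still gripping the handle, holding the tray still so that the cup can be filled. Do not tip the cup over or disturb the other things on the desk.

Things in the scene. Friction and masses are not known exactly. Their poses are not given: they have to be found in the camera images.
- cup_mid (a point): Centre of the small plain steel cup, half-way up (31.5 mm above its underside). The cup is a round straight cylinder 33 mm in diameter and 63 mm tall, loose, light (well under 0.2 kg); it starts standing open end up on the desk left of the organiser. Axis z points from its base to its open end.
- pocket (a point): Centre of the inner floor of the organiser's round metal pocket (its only round compartment), 21 mm above the desk, on the turning tray, 92 mm from its axis. The pocket is a ring, inner diameter 37.4, outer 43.4 mm, rim 24 mm above this point; the seated cup's centre is 31.5 mm above this point. Axis x points to the tray's axis, z up.
- handle (a point): Centre of the organiser's handle, on the tray's axis, 95 mm above the desk: an upright rounded paddle on a thin stem, fixed to the tray, 14 mm thick (along this frame's y), 56 mm long (along x, the line from pocket to axis), from 78 to 112 mm above the desk. Grip it from above across its thickness.
- front_mark (a point): Top of the round stud (18 mm in diameter, 16 mm tall) at the end of the tongue of the organiser's fixed base, 150 mm from the tray's axis: it marks the front. Roughly on the robot's side of the organiser.
- turntable (a joint): Angle of the organiser's tray on its base, in rad: 0 when the round pocket is in line with the front stud, positive anticlockwise seen from above. It starts between 0.6 and 1.4, so the tray has to be turned clockwise. The pivot is stiff (about 0.12 N m of friction) and stays where it is left; no spring.
- caddy_axis (a point): Point on the desk on the tray's axis, fixed to the base; axis -x points to the front stud. The tray is a disc 250 mm in diameter, its surface 18 mm above the desk; its four other compartments are rectangular (42 x 56 mm; three hold an eraser, a black binder clip and a sharpener, all lower than 70 mm above the desk).
- glue: Bystander: upright glue stick, 27 mm in diameter, 91 mm tall; origin at the centre of its underside.
- phone: Bystander: phone lying flat, 148 x 72 x 9 mm; origin at the centre of its underside.
- stapler: Bystander: stapler, 38 x 150 x 44 mm; origin at the centre of its underside.
- magnifier: Bystander: magnifying glass lying flat, 74 x 174 x 15 mm; origin at the centre of its underside.
- notebook: Bystander: notebook lying flat, 201 x 141 x 15 mm; origin at the centre of its underside.

How it is judged:
On the way, in this order (a step that is already met when the one before it is completed fails the run):
1. the cup stands open end up, fully down in the round pocket, and is let go, the pocket not yet at the front (horizontal distance between cup_mid and pocket below 0.006 m and angle between cup_mid's own z axis and vertical below 0.12 rad and z of cup_mid in the frame of pocket between 0.026 and 0.036 m and contact force between each of the arm, the fingers and cup below 0.2 N and value of joint turntable above 0.3 rad), for 0.2 s.
2. the handle is gripped before the tray has been turned to the front (horizontal distance between cup_mid and pocket below 0.006 m and angle between cup_mid's own z axis and vertical below 0.12 rad and z of cup_mid in the frame of pocket between 0.026 and 0.036 m and contact force between the fingers and turntable above 1.5 N and distance between the grasp point and handle below 0.035 m and value of joint turntable above 0.3 rad), for 0.1 s.
3. the cup is at the front, with the handle gripped (horizontal distance between cup_mid and pocket below 0.006 m and angle between cup_mid's own z axis and vertical below 0.12 rad and z of cup_mid in the frame of pocket between 0.026 and 0.036 m and contact force between the fingers and turntable above 1.5 N and distance between the grasp point and handle below 0.035 m and value of joint turntable between -0.1 and 0.1 rad), for 0.2 s.
At the end, for the whole second after the job is handed in: The handle is still gripped (over 1.5 N, grasp point within 35 mm of its centre), the tray is still and within 0.1 rad of the front stud, and the cup, untouched, stands open end up (within 0.12 rad), fully down in the round pocket, within 6 mm of its centre (all of step 3 and contact force between each of the arm, the fingers and cup below 0.2 N and velocity of joint turntable between -0.05 and 0.05 rad/s); the arm keeps its last pose, push and grip.
It fails at once if the cup is tipped over (more than 0.7 rad) (angle between cup_mid's own z axis and vertical above 0.7 rad).
It fails at once if a bystander is moved more than 25 mm (distance of any of glue, phone, stapler, magnifier, notebook from where it was at the start of the episode above 0.025 m).
It also fails if it takes over 48 s, if anything falls off the work surface, if the arm or the gripper's body presses on something with over 40 N, if the wrist force passes 120 N, or if a joint passes its speed limit or range.

## Working session

There is one attempt and no reset: what is moved stays moved. The work goes in short steps, Python scripts to look and compute and a tool call to move; the robot and the scene stay as the last step left them, time stands still between calls to the robot, and variables do not carry over. Pictures are saved under pics/ and viewed, at most 10 in all, crops included, and the job is handed in when it is done.

Besides the shell and the picture viewer there is one more tool, called after "Request:" in YAML: its name, and indented under it one key for each argument. arm_command: Moves the arm, as the interface text tells. Its arguments: {"type":"object","properties":{"rows":{"type":"array"},"squeeze":{"type":"number"}},"required":["rows"]}

```bash
mkdir -p pics
cat > h.py <<'E'
from cell import *
import cv2, numpy as np
def cam(n):
    c=get_calibration(n); f=210/np.tan(np.radians(c["vertical_fov"])/2)
    R=cv2.Rodrigues(np.array(c["rvec"],float))[0]; return f,c["cx"],c["cy"],R,np.array(c["tvec"],float).ravel()
def ray(n,u,v,z):
    f,cx,cy,R,t=cam(n); o=-R.T@t; d=R.T@np.array([(u-cx)/f,(v-cy)/f,1]); return o+d*(z-o[2])/d[2]
def proj(n,p):
    f,cx,cy,R,t=cam(n); q=R@np.array(p,float)+t; return np.array([f*q[0]/q[2]+cx,f*q[1]/q[2]+cy])
E
python3 - <<'E'
from h import *
for n in("scene","top"):
    im=grab_frame(n); cv2.imwrite(f"pics/{n}0.png",im); f,cx,cy,R,t=cam(n); print(n,f,cx,cy,-R.T@t,R[2], get_calibration(n).keys())
s=sense(); print({k:s[k] for k in("time","ee_pos","ee_rot","opening","finger_force")})
E
```

```text
scene 536.5500841578033 283.9347008965885 216.8642229102799 [-0.39495283  0.62482764  1.30753037] [ 0.57672695 -0.35061049 -0.73787418] dict_keys(['vertical_fov', 'cx', 'cy', 'rvec', 'tvec'])
top 521.9404902814524 276.7815759133038 210.70993508028704 [0.30153137 0.0365687  1.6789966 ] [ 0.15695914  0.00330904 -0.98759955] dict_keys(['vertical_fov', 'cx', 'cy', 'rvec', 'tvec'])
{'time': 0.1, 'ee_pos': array([ 0.14545644, -0.50418386,  0.23088573]), 'ee_rot': array([-4.79487253e-04,  9.90159228e-01,  1.39944535e-01,  5.30767734e-06]), 'opening': 0.08531773032522774, 'finger_force': 0.0}
```

View pics/scene0.png

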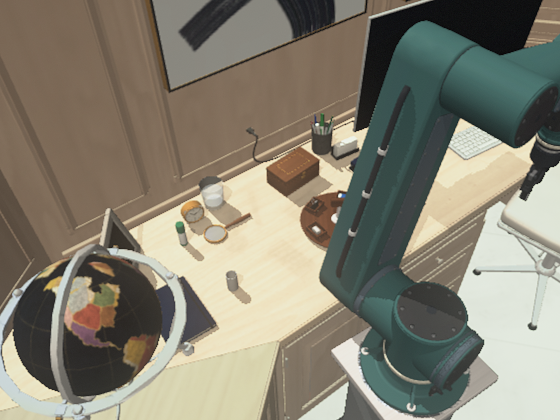

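View pics/top0.png

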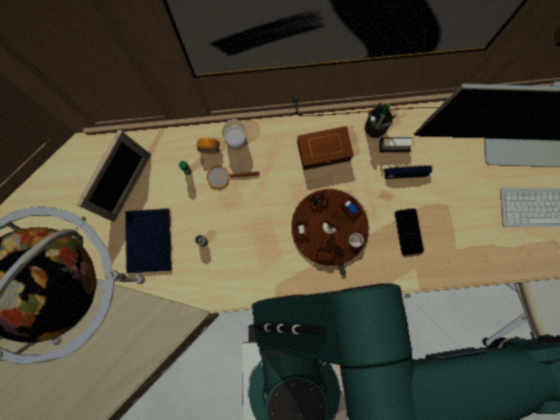

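Top view: cup near (201,240), organiser centre about (330,228), round pocket near (356,241), stud near (343,270). Scene view: cup near (232,281). I'll zoom in next.

Run:
```python
from h import *
im=cv2.imread("pics/top0.png")
a=cv2.resize(im[180:285,280:380],None,fx=5,fy=5,interpolation=cv2.INTER_CUBIC)
b=cv2.resize(im[220:260,180:225],None,fx=6,fy=6,interpolation=cv2.INTER_CUBIC)
o=np.zeros((525,780,3),np.uint8); o[:,:500]=a; o[:240,505:775]=b
s=cv2.imread("pics/scene0.png")[262:302,212:257]; o[270:510,505:775]=cv2.resize(s,None,fx=6,fy=6,interpolation=cv2.INTER_CUBIC)
cv2.imwrite("pics/z0.png",np.clip(o.astype(float)*1.5,0,255).astype(np.uint8))
hsv=cv2.cvtColor(im,cv2.COLOR_BGR2HSV)
for nm,u,v,z in(("cup",201,240,.03),("axis",330,228,.018),("pocket",356,241,.045),("stud",343,270,.016)): print(nm,ray("top",u,v,z))
```

```text
cup [0.47506593 0.28463725 0.03      ]
axis [ 0.50550442 -0.12705627  0.018     ]
pocket [ 0.45926077 -0.20433736  0.045     ]
stud [ 0.37094366 -0.16328186  0.016     ]
```

View pics/z0.png

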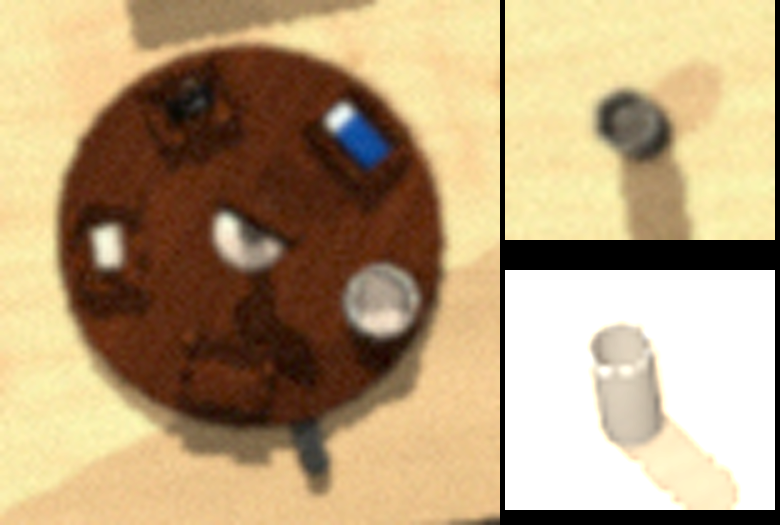

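The zoom shows, in crop pixels: the tray disc spanning (58–441, 45–425), the pocket ring centred at about (381,301), the stud at about (315,474), and the handle's lit half near (248,240). The cup is upright.

Run:
```python
from h import *
im=cv2.imread("pics/top0.png"); hsv=cv2.cvtColor(im,cv2.COLOR_BGR2HSV)
m=np.zeros(im.shape[:2],np.uint8); m[185:270,285:375]=(im[185:270,285:375,2]<115)*255
m[264:]=0
c=max(cv2.findContours(m,0,1)[0],key=cv2.contourArea); h=cv2.convexHull(c)
P=np.array([ray("top",u,v,.018)[:2] for u,v in h[:,0]])
# circle fit R=.125, excluding front (stud/shadow)
from scipy.optimize import least_squares
r=least_squares(lambda q:np.hypot(P[:,0]-q[0],P[:,1]-q[1])-q[2],[.505,-.127,.125],loss="soft_l1",f_scale=.002)
print("tray",r.x,np.abs(r.fun).max())
ax=r.x[:2]
Z=lambda x,y:(280+(x+.5)/5-.5,180+(y+.5)/5-.5)
pk=ray("top",*Z(381,301),.045)[:2]; st=ray("top",*Z(315,475),.016)[:2]
print("pocket",pk,np.hypot(*(pk-ax)),"stud",st,np.hypot(*(st-ax)))
a=np.arctan2(*(pk-ax)[::-1]);b=np.arctan2(*(st-ax)[::-1]); print("angles",a,b,a-b)
# cup
for n,u,v in(("scene",212+117.5/6-.5,262+77.5/6-.5),("top",180+(620.5-505)/6-.5,220+121.5/6-.5)): print("cuprim",n,ray(n,u,v,.063))
print("cupmid scene",ray("scene",212+(628-505)/6-.5,262+(386-270)/6-.5,.0315),"top",ray("top",180+(633-505)/6-.5,220+125.5/6-.5,.0315))
print("cup base scene", ray("scene",212+(631-505)/6-.5,262+(426-270)/6-.5,0))
```

```text
tray [ 0.50689173 -0.12650228  0.12617931] 0.011621874125508858
pocket [ 0.46305105 -0.20388358] 0.08893746243479109 stud [ 0.35651559 -0.16141185] 0.1543750756168523
angles -2.086259944376011 -2.91348480451763 0.827224860141619
cuprim scene [0.4724722  0.28013667 0.063     ]
cuprim top [0.47253323 0.28667797 0.063     ]
cupmid scene [0.4726573 0.2802602 0.0315   ] top [0.4735939  0.28493947 0.0315    ]
cup base scene [0.47209553 0.28210635 0.        ]
```

Axis at about (.507,-.1265), pocket at about (.4615,-.2065), turntable angle about 0.83 and cup at about (.473,.282). The heights and radii agree with the given sizes. Closing along the tangent at the pocket needs a turn of +44.4°.

Request:
arm_command:
  rows:
    - [1, 2.1, 4.9, 0, 2.8]
    - [1, 2.1, 4.9, 0, 2.8]
    - [1, 2.1, 4.9, 0, 2.8]
    - [1, 2.1, 4.9, 0, 2.8]
    - [1, 2.1, 4.9, 0, 2.8]
    - [1, 2.1, 4.9, 0, 2.8]
    - [1, 2.1, 4.9, 0, 2.8]
    - [1, 2.1, 4.9, 0, 2.8]
  squeeze: 25

```text
time: 1.1
ee_pos: [0.3137, -0.1108, 0.2313]
ee_rot: [0.0, 0.944, 0.33, 0.0]
wrist_force: [0.1, -0.6, 0.7]
opening: 0.0852
finger_force: 0.0
```

Request:
arm_command:
  rows:
    - [1, 2.0, 4.9, 0, 2.8]
    - [1, 2.0, 4.9, 0, 2.8]
    - [1, 2.0, 4.9, -1, 2.8]
    - [1, 2.0, 4.9, -1, 2.8]
    - [1, 2.0, 4.9, -1, 2.8]
    - [1, 2.0, 4.9, -1, 2.8]
    - [1, 2.0, 4.9, -1, 2.8]
    - [1, 2.0, 4.9, -1, 2.8]

```text
time: 2.1
ee_pos: [0.4737, 0.2814, 0.1706]
ee_rot: [0.0, 0.862, 0.508, -0.0]
wrist_force: [0.5, -1.1, 0.5]
opening: 0.0858
finger_force: 0.0
```

Request:
arm_command:
  rows:
    - [1, 0, 0, -4, 0]
    - [1, 0, 0, -4, 0]
    - [1, 0, 0, -3, 0]
    - [1, 0, 0, -1.9, 0]
    - [1, 0, 0, -1, 0]
    - [1, 0, 0, 0, 0]

```text
time: 2.85
ee_pos: [0.4732, 0.2794, 0.032]
ee_rot: [-0.0, 0.862, 0.507, -0.0]
wrist_force: [0.3, 0.1, 1.0]
opening: 0.0858
finger_force: 0.0
```

Run:
```python
from h import *
o=np.zeros((525,790,3),np.uint8)
s=grab_frame("scene"); t=grab_frame("top"); cv2.imwrite("pics/scene1.png",s); cv2.imwrite("pics/top1.png",t)
o[:480,:480]=cv2.resize(s[185:265,285:365],None,fx=6,fy=6,interpolation=cv2.INTER_CUBIC)
o[:300,490:790]=cv2.resize(s[240:300,202:262],None,fx=5,fy=5,interpolation=cv2.INTER_CUBIC)
o[310:510,490:740]=cv2.resize(t[220:260,180:230],None,fx=5,fy=5,interpolation=cv2.INTER_CUBIC)
cv2.imwrite("pics/z1.png",o); print(sense()["ee_pos"])
```

```text
[0.47384721 0.27970641 0.03289914]
```

View pics/z1.png

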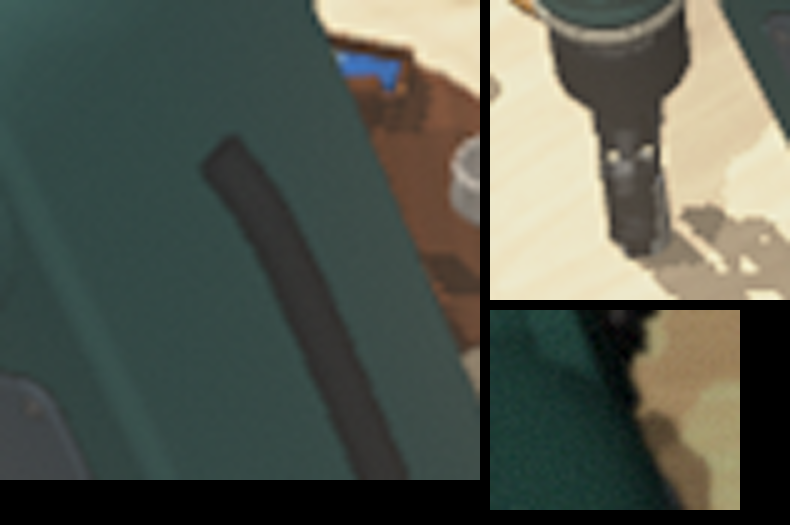

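The fingers straddle the cup. In the scene view the pocket ring is just visible at the right edge of the organiser crop. I'll close now.

Request:
arm_command:
  rows:
    - [0.2, 0, 0, 0, 0]
    - [-0.2, 0, 0, 0, 0]
    - [-1, 0, 0, 0, 0]
    - [-1, 0, 0, 0, 0]
    - [-1, 0, 0, 0, 0]
    - [-1, 0, 0, 0, 0]
  squeeze: 25

```text
time: 3.7
ee_pos: [0.4736, 0.2797, 0.0325]
ee_rot: [-0.0, 0.862, 0.507, 0.0]
wrist_force: [-1.2, -0.3, 5.1]
opening: 0.0324
finger_force: 26.6
```

Request:
arm_command:
  rows:
    - [-1, 0, 0, 2, 0]
    - [-1, 0, -1, 4, 0]
    - [-1, 0, -3, 4, 0]
    - [-1, 0, -4, 1, 0]
    - [-1, 0, -5, 0, 0]
    - [-1, 0, -5, 0, 0]
    - [-1, 0, -5, 0, 0]
    - [-1, 0, -5, 0, 0]

```text
time: 4.7
ee_pos: [0.4731, -0.002, 0.1421]
ee_rot: [-0.0, 0.862, 0.507, -0.0]
wrist_force: [0.0, 0.2, -0.6]
opening: 0.0324
finger_force: 26.0
```

Run:
```python
from h import *
s=grab_frame("scene"); t=grab_frame("top"); cv2.imwrite("pics/scene2.png",s); cv2.imwrite("pics/top2.png",t)
st=sense(); print(st["time"],st["ee_pos"],st["opening"],proj("scene",st["ee_pos"]),proj("top",st["ee_pos"]),proj("scene",[.4615,-.2065,.045]))
o=np.hstack([s[120:320,200:400],t[160:360,200:400]])
cv2.imwrite("pics/z2.png",cv2.resize(o,None,fx=2,fy=2,interpolation=cv2.INTER_CUBIC))
```

```text
4.8 [ 0.47344009 -0.0041294   0.14208143] 0.03217863951182206 [313.19873352 215.38945298] [292.8080904  234.49421321] [366.80240158 212.57414602]
```

View pics/z2.png

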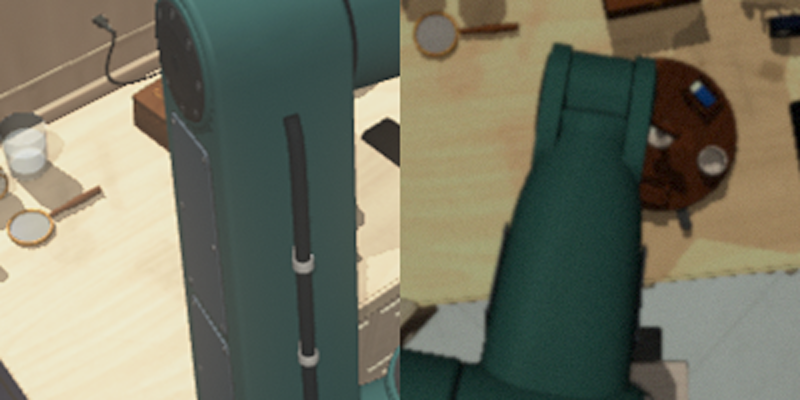

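The cup is held (opening 32 mm) and the arm is hiding it. I'll swing back to the left for a moment, so the scene camera sees both the protruding cup bottom and the pocket.

Request:
arm_command:
  rows:
    - [-1, 0, 5, 0, 0]
    - [-1, 0, 5, 0, 0]
    - [-1, 0, 5, 0, 0]
    - [-1, 0, 5, 0, 0]
    - [-1, 0, 4, 0, 0]
    - [-1, 0, 0, 0, 0]
    - [-1, 0, 0, 0, 0]

```text
time: 5.68
ee_pos: [0.4731, 0.2395, 0.142]
ee_rot: [0.0, 0.862, 0.507, -0.0]
wrist_force: [0.6, -0.2, -1.5]
opening: 0.032
finger_force: 24.9
```

Run:
```python
from h import *
F=[grab_frame("scene") for _ in range(3)]; s=np.mean(F,0).astype(np.uint8); cv2.imwrite("pics/scene3.png",s)
st=sense(); p=st["ee_pos"]; print(st["time"],p,st["opening"],proj("scene",p),proj("scene",[.4615,-.2065,.045]))
u,v=proj("scene",p).astype(int); print("crop0",u-25,v-20)
o=np.zeros((600,800,3),np.uint8)
o[:500,:400]=cv2.resize(s[v-20:v+30,u-20:u+20],None,fx=10,fy=10,interpolation=cv2.INTER_CUBIC)
o[:400,400:800]=cv2.resize(s[190:230,350:390],None,fx=10,fy=10,interpolation=cv2.INTER_CUBIC)
cv2.imwrite("pics/z3.png",o); print("crop origin",u-20,v-20)
```

```text
5.825 [0.47349474 0.23878532 0.14227337] 0.032351702015912726 [241.34536675 250.65122277] [366.80240158 212.57414602]
crop0 216 230
crop origin 221 230
```

View pics/z3.png

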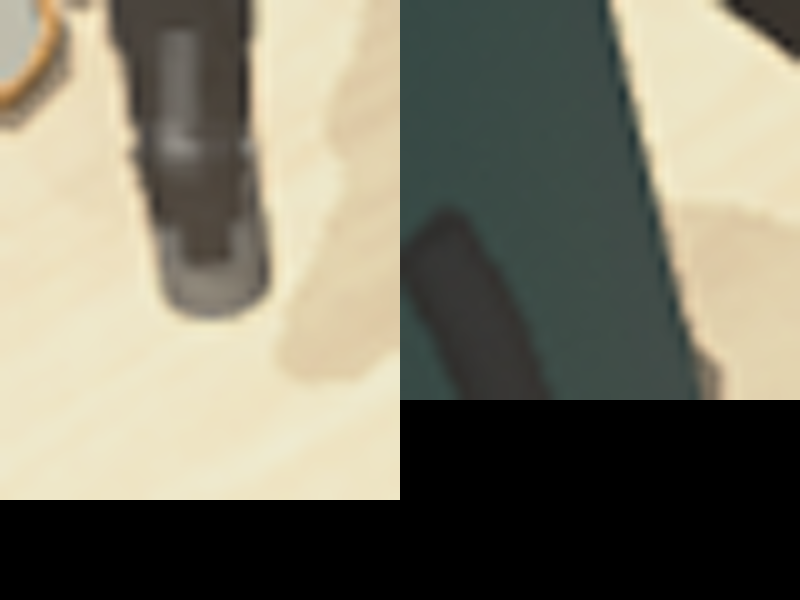

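The cup's bottom protrudes cleanly below the fingers: side edges at about x=163 and 270 in the crop, bottom at about (215,318). The camera's horizontal axis happens to match the unknown in-hand direction, so I'll measure it, along with the pocket in scene1.

Run:
```python
from h import *
s=cv2.imread("pics/scene3.png").astype(float); g=s.mean(2)
p=np.array([.4733,.2390,.1422]); base=p[2]-.0325; w=np.array([.485,.875,0])
def ext(w0,z):
    a=np.linspace(0,6.283,200); c=p+w*w0; c[2]=z
    return np.array([proj("scene",c+[.0165*np.cos(t),.0165*np.sin(t),0]) for t in a])
def edges(v):  # subpixel half-level crossings in row v
    r=g[v,225:262]; hi=np.percentile(r[-12:-4],50); lo=hi-.0; th=(np.median(g[v,240:246])+190)/2
    b=r<th; i=np.where(b)[0]; i=i[(i+225>233)&(i+225<251)]; l,rr=i[0],i[-1]
    f=lambda a,b_:(th-r[a])/(r[b_]-r[a])
    return 225+l-1+f(l-1,l), 225+rr+f(rr,rr+1), th
for v in(255,256,257,258,259): print(v,edges(v))
for w0 in(0,.003,.006):
    E=ext(w0,base); E2=ext(w0,base+.012)
    # silhouette midline at given rows: from left/right extremes line
    L=[e[e[:,0].argmin()] for e in(E,E2)]; R=[e[e[:,0].argmax()] for e in(E,E2)]
    x=lambda q,v:q[0][0]+(q[1][0]-q[0][0])*(v-q[0][1])/(q[1][1]-q[0][1])
    print(w0,[(round(x(L,v),2),round(x(R,v),2)) for v in(255,257)],"bottom",E[:,1].max(),"Lrow",L[0][1],R[0][1])
# pocket: top images saturation mask
for n,box in(("top0",(232,250,346,367)),("top2",(232,250,346,367)),("scene1",(200,235,354,385)),("scene2",(200,235,354,385))):
    im=cv2.imread(f"pics/{n}.png"); h=cv2.cvtColor(im,cv2.COLOR_BGR2HSV); y0,y1,x0,x1=box
    m=((h[y0:y1,x0:x1,1]<110)&(h[y0:y1,x0:x1,2]>70)).astype(np.uint8)
    k,l,stt,c=cv2.connectedComponentsWithStats(m)
    for j in range(1,k):
        if stt[j,4]>15: 
            cam_=n[:-1]; cc=c[j]+[x0,y0]; box_c=(stt[j,0]+x0+(stt[j,2]-1)/2,stt[j,1]+y0+(stt[j,3]-1)/2)
            print(n,stt[j],cc,box_c,ray(cam_,*cc,.045),ray(cam_,*box_c,.045))
    if n=="scene1":
        cv2.imwrite("pics/z4.png",cv2.resize(np.hstack([im[195:240,345:395],cv2.imread("pics/scene2.png")[195:240,345:395]]),None,fx=8,fy=8,interpolation=cv2.INTER_CUBIC))
```

```text
255 (np.float64(236.8164739884393), np.float64(247.27707581227438), np.float64(130.25))
256 (np.float64(236.6671052631579), np.float64(247.50735294117646), np.float64(143.08333333333331))
257 (np.float64(236.70478723404256), np.float64(247.6035031847134), np.float64(152.83333333333331))
258 (np.float64(236.71791443850267), np.float64(247.57562277580072), np.float64(158.25))
259 (np.float64(236.98363095238096), np.float64(247.17513368983958), np.float64(159.25))
0 [(np.float64(235.92), np.float64(247.73)), (np.float64(236.19), np.float64(247.95))] bottom 262.5867658029369 Lrow 258.33561005327533 257.6426814520238
0.003 [(np.float64(234.84), np.float64(246.66)), (np.float64(235.12), np.float64(246.88))] bottom 262.64976948465636 Lrow 258.39794755705253 257.7049445249359
0.006 [(np.float64(233.76), np.float64(245.59)), (np.float64(234.04), np.float64(245.82))] bottom 262.7127799500302 Lrow 258.4602917259944 257.7672142510591
top0 [  2   0  16  16 179] [355.70391061 239.5698324 ] (np.float64(355.5), np.float64(239.5)) [ 0.46378249 -0.20361553  0.045     ] [ 0.4640169 -0.2029863  0.045    ]
top2 [  3   1  15  15 166] [355.93373494 239.59638554] (np.float64(356.0), np.float64(240.0)) [ 0.46368249 -0.20433221  0.045     ] [ 0.46240726 -0.20448168  0.045     ]
scene1 [  6   0  25  35 670] [374.10597015 215.41492537] (np.float64(372.0), np.float64(217.0)) [ 0.43902716 -0.2181447   0.045     ] [ 0.43735089 -0.20827173  0.045     ]
scene1 [ 0 25 12 10 66] [358.60606061 230.53030303] (np.float64(359.5), np.float64(229.5)) [ 0.41558404 -0.13788819  0.045     ] [ 0.41742288 -0.14281303  0.045     ]
scene2 [   0    0   31   35 1059] [369.32577904 216.88951841] (np.float64(369.0), np.float64(217.0)) [ 0.44238214 -0.20150643  0.045     ] [ 0.4425765 -0.2003484  0.045    ]
```

View pics/z4.png

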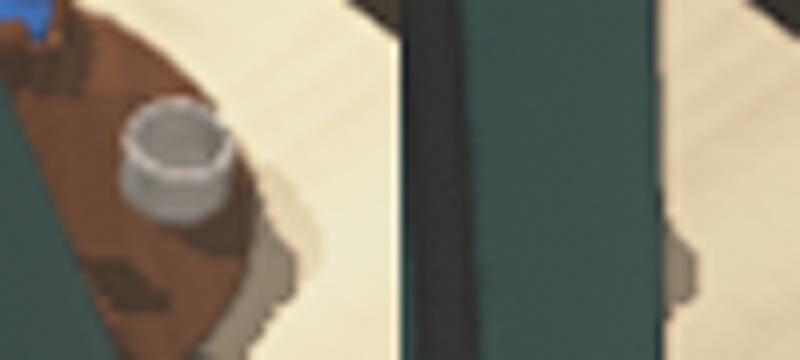

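In scene1 the pocket rim's ellipse runs from x 120 to 234 and y 97 to 181 in the left crop, so its centre is about (177,139), or pixel (366.7,211.9). That agrees with the top view.

Run:
```python
from h import *
pk=ray("scene",366.7,211.9,.045); ax=np.array([.5069,-.1265]); print(pk,np.hypot(*(pk[:2]-ax)),np.arctan2(*(pk[:2]-ax)[::-1]))
print(sense()["ee_pos"])
```

```text
[ 0.46399937 -0.20806436  0.045     ] 0.09215861228280113 -2.055005609926157
[0.47349474 0.23878532 0.14227337]
```

Request:
arm_command:
  rows:
    - [-1, 0, -3, 2, 0]
    - [-1, 0, -4.5, 2, 0]
    - [-1, 0, -5, 0.8, 0]
    - [-1, 0, -5, 0, 0]
    - [-1, 0, -5, 0, 0]
    - [-1, 0, -5, 0, 0]
    - [-1, -0.4, -5, 0, 0]
    - [-1, -0.5, -5, 0, 0]

```text
time: 6.82
ee_pos: [0.4638, -0.1377, 0.1904]
ee_rot: [0.0, 0.862, 0.506, 0.0]
wrist_force: [2.0, 0.1, -0.9]
opening: 0.0322
finger_force: 25.0
```

Request:
arm_command:
  rows:
    - [-1, 0, -4, 0, 0]
    - [-1, 0, -2.2, 0, 0]
    - [-1, 0, -1, -1, 0]
    - [-1, 0, 0, -3, 0]
    - [-1, 0, 0, -3, 0]
    - [-1, 0, 0, -2, 0]
    - [-1, 0, 0, -1.2, 0]
    - [-1, 0, 0, 0, 0]

```text
time: 7.82
ee_pos: [0.4641, -0.207, 0.0877]
ee_rot: [-0.001, 0.862, 0.507, -0.0]
wrist_force: [0.3, 1.1, -0.1]
opening: 0.0324
finger_force: 25.0
```

Request:
arm_command:
  rows:
    - [-1, 0, 0, -0.6, 0]
    - [-1, 0, 0, -0.4, 0]
    - [-1, 0, 0, -0.3, 0]
    - [-1, 0, 0, -0.3, 0]
    - [-1, 0, 0, 0, 0]

```text
time: 8.45
ee_pos: [0.4643, -0.2074, 0.0721]
ee_rot: [-0.0, 0.862, 0.507, -0.0]
wrist_force: [-1.2, -0.7, -2.0]
opening: 0.0318
finger_force: 25.2
```

Request:
arm_command:
  rows:
    - [-1, 0, 0, -0.5, 0]
    - [-1, 0, 0, -0.5, 0]
    - [-1, 0, 0, -0.5, 0]
    - [-1, 0, 0, 0, 0]

```text
time: 8.95
ee_pos: [0.4643, -0.2073, 0.0568]
ee_rot: [-0.0, 0.862, 0.507, -0.0]
wrist_force: [-1.0, -0.4, -2.0]
opening: 0.0322
finger_force: 25.1
```

Request:
arm_command:
  rows:
    - [-1, 0, 0, -0.25, 0]
    - [-1, 0, 0, -0.15, 0]
    - [-1, 0, 0, 0, 0]

```text
time: 9.32
ee_pos: [0.4647, -0.2076, 0.0534]
ee_rot: [0.0, 0.862, 0.507, 0.0]
wrist_force: [-0.8, -1.2, 0.9]
opening: 0.0321
finger_force: 24.6
```

Request:
arm_command:
  rows:
    - [-1, 0, 0, -0.1, 0]
    - [-1, 0, 0, 0, 0]
    - [-0.1, 0, 0, 0, 0]
    - [0.1, 0, 0, 0, 0]
    - [0.2, 0, 0, 0, 0]
    - [0.2, 0, 0, 0, 0]

```text
time: 10.07
ee_pos: [0.4645, -0.2074, 0.0522]
ee_rot: [-0.0, 0.862, 0.507, 0.0]
wrist_force: [1.3, -0.1, 0.0]
opening: 0.0508
finger_force: 0.0
```

Request:
arm_command:
  rows:
    - [0.2, 0, 0, 1, 0]
    - [0.2, 0, 0, 3, 0]
    - [0.2, 0, 0, 4, 0]
    - [0.4, 0, 0, 4, 0]
    - [0.6, 0, 0, 1.5, 0]
    - [1, -4, 4, 0, 0]
    - [1, -3, 5, 0, 0]
    - [1, 0, 5, 0, 0]

```text
time: 11.08
ee_pos: [0.3927, -0.0662, 0.1881]
ee_rot: [0.0, 0.863, 0.506, 0.0]
wrist_force: [0.6, -0.0, -0.5]
opening: 0.0856
finger_force: 0.0
```

Request:
arm_command:
  rows:
    - [1, 0, 5, 0, 0]
    - [1, 0, 5, 0, 0]
    - [1, 0, 5, 0, 0]
    - [1, 0, 5, 0, 0]
    - [1, 0, 5, 0, 0]
    - [1, 0, 5, 0, 0]
    - [1, 0, 5, 0, 0]
    - [1, 0, 0, 0, 0]

```text
time: 12.08
ee_pos: [0.3942, 0.2851, 0.1876]
ee_rot: [-0.0, 0.861, 0.508, 0.0]
wrist_force: [0.4, -1.0, 0.1]
opening: 0.0854
finger_force: 0.0
```

Run:
```python
from h import *
s=grab_frame("scene"); t=grab_frame("top"); cv2.imwrite("pics/scene5.png",s); cv2.imwrite("pics/top5.png",t)
st=sense(); print(st["time"],st["ee_pos"])
o=np.hstack([cv2.resize(s[180:260,315:395],None,fx=5,fy=5,interpolation=cv2.INTER_CUBIC),cv2.resize(t[185:285,285:385],None,fx=4,fy=4,interpolation=cv2.INTER_CUBIC)])
cv2.imwrite("pics/z5.png",np.clip(o*1.2,0,255).astype(np.uint8))
a=np.array([.464,-.2075])
for z in(.045,.084): print(z,(proj("scene",[*a,z])-[315,180])*5+2,(proj("top",[*a,z])-[285,185])*4+1.5)
```

```text
12.175 [0.39421631 0.28263784 0.18760304]
0.045 [259.8037729  161.85450689] [289.2538852  219.39103595]
0.084 [265.70318016 119.66852855] [296.62384415 214.17866594]
```

View pics/z5.png

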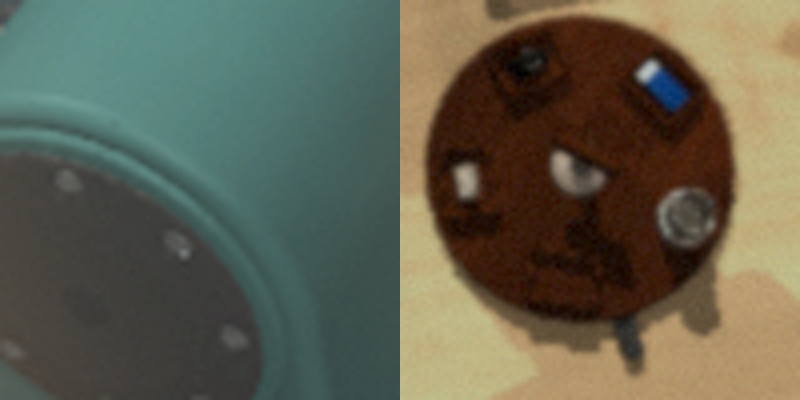

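The cup sits concentric in the pocket and nothing else has moved. Now I'll go over the handle at about (.507,-.1265); the yaw already matches.

Request:
arm_command:
  rows:
    - [1, 1.4, -5, 0, 0]
    - [1, 1.4, -5, 0, 0]
    - [1, 1.4, -5, 0, 0]
    - [1, 1.4, -5, 0, 0]
    - [1, 1.4, -5, 0, 0]
    - [1, 1.4, -5, 0, 0]
    - [1, 1.4, -5, 0, 0]
    - [1, 1.4, -4, 0, 1]

```text
time: 13.18
ee_pos: [0.5058, -0.1106, 0.1878]
ee_rot: [0.0, 0.858, 0.513, 0.0]
wrist_force: [-0.0, 0.7, -0.4]
opening: 0.0854
finger_force: 0.0
```

Request:
arm_command:
  rows:
    - [1, 0.1, -2, 0, 0]
    - [1, 0, 0, -2, 0]
    - [1, 0, 0, -4, 0]
    - [1, 0, 0, -3, 0]
    - [1, 0, 0, -1.5, 0]
    - [1, 0, 0, 0, 0]

```text
time: 13.92
ee_pos: [0.5062, -0.1272, 0.0819]
ee_rot: [-0.001, 0.858, 0.514, -0.001]
wrist_force: [-0.7, 0.1, 0.3]
opening: 0.0856
finger_force: 0.0
```

Request:
arm_command:
  rows:
    - [0.2, 0, 0, -0.4, 0]
    - [-0.3, 0, 0, 0, 0]
    - [-0.6, 0, 0, 0, 0]
    - [-1, 0, 0, 0, 0]
    - [-1, 0, 0, 0, 0]
    - [-1, 0, 0, 0, 0]
    - [-1, 0, 0, 0, 0]
  squeeze: 50

```text
time: 14.8
ee_pos: [0.5085, -0.128, 0.0788]
ee_rot: [0.001, 0.858, 0.514, 0.001]
wrist_force: [4.7, -3.0, 2.0]
opening: 0.0135
finger_force: 51.2
```

The handle is gripped (opening 13.5 mm, 51 N). I'll take out the small side load and turn 49° clockwise.

Request:
arm_command:
  rows:
    - [-1, 0.2, -0.1, 0, 0]
    - [-1, 0, 0, 0, -3]
    - [-1, 0, 0, 0, -4]
    - [-1, 0, 0, 0, -4]
    - [-1, 0, 0, 0, -4]
    - [-1, 0, 0, 0, -4]
    - [-1, 0, 0, 0, -4]
    - [-1, 0, 0, 0, 0]

```text
time: 15.8
ee_pos: [0.5084, -0.1279, 0.0788]
ee_rot: [-0.001, 0.943, 0.332, -0.001]
wrist_force: [-8.0, 4.6, 14.7]
opening: 0.0132
finger_force: 53.4
```

Request:
arm_command:
  rows:
    - [-1, 0, 0, 0, -4]
    - [-1, 0, 0, 0, -4]
    - [-1, 0, 0, 0, -4]
    - [-1, 0, 0, 0, -4]
    - [-1, 0, 0, 0, -4]
    - [-1, 0, 0, 0, -4]
    - [-1, 0, 0, 0, -2]
    - [-1, 0, 0, 0, 0]

```text
time: 16.8
ee_pos: [0.5083, -0.1277, 0.0787]
ee_rot: [-0.001, 0.994, 0.112, -0.001]
wrist_force: [-10.1, 4.9, 15.8]
opening: 0.0134
finger_force: 53.5
```

Run:
```python
from h import *
s=grab_frame("scene"); t=grab_frame("top"); cv2.imwrite("pics/scene6.png",s); cv2.imwrite("pics/top6.png",t)
st=sense(); print(st["time"],st["ee_pos"],2*np.arctan2(st["ee_rot"][2],st["ee_rot"][1])-np.pi/2,st["finger_force"])
o=np.hstack([cv2.resize(s[180:280,285:385],None,fx=4,fy=4,interpolation=cv2.INTER_CUBIC),cv2.resize(t[195:295,285:385],None,fx=4,fy=4,interpolation=cv2.INTER_CUBIC)])
cv2.imwrite("pics/z6.png",np.clip(o*1.2,0,255).astype(np.uint8))
```

```text
16.9 [ 0.50834792 -0.12771076  0.07876206] -1.3457806608703025 53.50642491378494
```

View pics/z6.png

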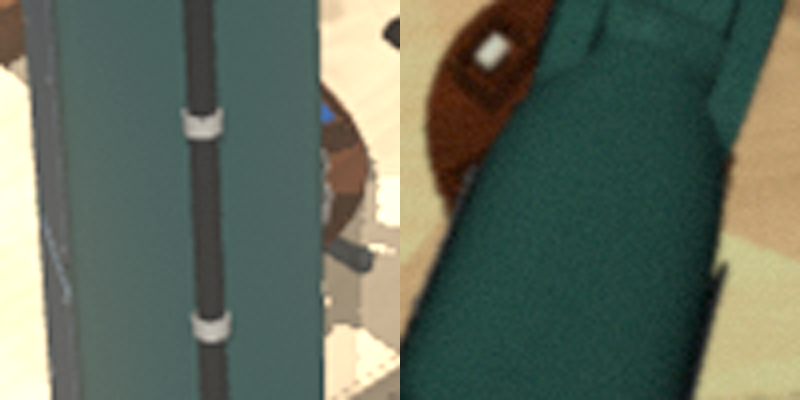

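The arm covers the pocket, but the stud shows at crop (362,258) in the scene view. The white item in the top view moved from px (301.6,230) to (307.9,207.3), which lets me check the angle turned and the stud direction.

Run:
```python
from h import *
ax=np.array([.5083,-.1277]); A=lambda p:np.arctan2(*(p[:2]-ax)[::-1])
W=[]
for n,(y0,y1,x0,x1) in(("top5",(220,240,290,312)),("top6",(198,217,298,318))):
    im=cv2.imread(f"pics/{n}.png")[y0:y1,x0:x1].astype(float); w=np.clip(im.min(2)-90,0,None); Y,X=np.mgrid[y0:y1,x0:x1]
    u,v=(X*w).sum()/w.sum(),(Y*w).sum()/w.sum(); p=ray("top",u,v,.045); W.append(A(p)); print(n,u,v,p)
print("turned",(W[1]-W[0]+np.pi)%(2*np.pi)-np.pi)
pk=A(np.array([.4645,-.2074])); print("pocket before",pk)
for u,v in((285+362.5/4-.5,180+258.5/4-.5),(285+358.5/4-.5,180+256.5/4-.5)):
    p=ray("scene",u,v,.012); print("stud scene",p,np.hypot(*(p[:2]-ax)),A(p))
p=np.array([.3565,-.1614]); print("stud top",A(p))
```

```text
top5 298.31011235955054 231.46741573033708 [ 0.49348206 -0.02427646  0.045     ]
top6 306.60716952949963 206.17923823749067 [ 0.57358481 -0.0528923   0.045     ]
turned -0.8598327179947418
pocket before -2.073302318350242
stud scene [ 0.36413925 -0.16619993  0.012     ] 0.1492131552112509 -2.880620770379127
stud scene [ 0.36742126 -0.16488014  0.012     ] 0.1457023708419895 -2.8835601485801368
stud top -2.923132971105654
```

Request:
arm_command:
  rows:
    - [-1, 0, 0, 0, 1]
    - [-1, 0, 0, 0, 0]
    - [-1, 0, 0, 0, 0]
    - [-1, 0, 0, 0, 0]
    - [-1, 0, 0, 0, 0]
    - [-1, 0, 0, 0, 0]

```text
time: 17.65
ee_pos: [0.5083, -0.1277, 0.0788]
ee_rot: [-0.001, 0.993, 0.121, -0.001]
wrist_force: [-8.9, 4.6, 16.1]
opening: 0.0133
finger_force: 53.4
```

Run:
```python
from h import *
st=sense(); print(st["time"],st["ee_pos"],2*np.arctan2(st["ee_rot"][2],st["ee_rot"][1])-np.pi,st["finger_force"],np.abs(st["joint_vel"]).max(),st["wrist_force"])
print(finish_job())
```

```text
17.65 [ 0.50834914 -0.12769094  0.07875659] -2.898881780386556 53.362080873830564 0.0019623315612083397 [-8.91438379  4.56223975 16.058647  ]
the job is handed in; nothing more can be done
None
```

I handed the job in at 17.65 s with the cup seated in the pocket, the tray turned so the cup is behind the front stud (within about 0.03 rad by my measurements), and the handle still gripped at about 53 N. The arm hid the pocket after the turn, so I checked the final angle indirectly, and the hand-in returned no verdict.

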